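# Uncover the stopcock and push it shut

### The job

The valve box on the bench has three stopcocks in a row; the one to shut, whose black handle ends in a round disc, is hidden under the grey sliding cover. Push the cover aside along its track by its raised rib until that handle is completely uncovered and has room to swing, then push the handle clockwise, seen from above, a quarter turn until it is fully shut against its stop. Only push with the fingers: do not lift the cover, leave the other two handles open, and do not disturb the things standing round the box.

Things in the scene. Friction and masses are not known exactly. Their poses are not given: they have to be found in the camera images.
- valve_box: fixed aluminium box, 146 (x) x 368 (y) x 66 mm; origin under its centre, x to its back, y to its left along its length. Open well 110 x 340 mm, white floor at z 10 mm, pipes in it up to 26 mm. Rails beside the well, 56 mm high, carry the cover; lips and end walls 66 mm high. Three stopcocks at x 15, y -105, 0, 105 mm: the disc one may be any. 20 mm hose barbs at the front
- cover: loose grey plate 126 (x) x 112 (y) x 5 mm, 0.2 to 0.4 kg, slides on the rails along the box's y, its centre from y -114 to 114 mm, 2 mm play each side in x. Origin at the centre of its underside, 56 mm above the worktop; axes as the box's. A rib across its middle, 64 (x) x 10 (y) mm, stands to 27 mm above the origin. It starts over the disc stopcock, within 7 mm in y
- disc_valve: brass stopcock fixed in the valve box, turned the same way as the box. Origin on its vertical turning axis at the well floor, 10 mm above the worktop; carries the handle to be shut
- disc_handle (a joint): angle of the lever of the stopcock to be shut: 0 = open, lever points to the box's own -x; grows clockwise seen from above; 1.571 = shut against its stop, lever points to the box's own +y. Starts at 0 to 0.2; stays where it is left; turns with about 0.05 N m
- disc_handle_tip (a point): point on the disc's axis, 46 mm above the worktop, 36 mm from the turning axis of the lever to be shut. The disc is 26 mm across, from 34 to 48 mm above the worktop; the lever bar is 12 mm wide, 35 to 45 mm above the worktop
- bar_valve_a: brass stopcock fixed in the valve box, turned the same way as the box. Origin on its vertical turning axis at the well floor, 10 mm above the worktop; has a plain straight bar lever 12 mm wide reaching 42 mm from its axis, 35 to 45 mm above the worktop, no disc. Must stay open
- bar_handle_a (a joint): angle of the lever of plain stopcock a: 0 = open, lever points to the box's own -x; grows clockwise seen from above; 1.571 = shut against its stop, lever points to the box's own +y. Starts at 0 to 0.2; stays where it is left; turns with about 0.05 N m
- bar_valve_b: brass stopcock fixed in the valve box, turned the same way as the box. Origin on its vertical turning axis at the well floor, 10 mm above the worktop; like bar_valve_a. Must stay open
- bar_handle_b (a joint): angle of the lever of plain stopcock b: 0 = open, lever points to the box's own -x; grows clockwise seen from above; 1.571 = shut against its stop, lever points to the box's own +y. Starts at 0 to 0.2; stays where it is left; turns with about 0.05 N m
- blue_cap_0: loose white bottle with blue cap, 33 mm across, 66 mm tall, standing near the right end of the box; origin at the centre of its underside
- stopper: loose dark rubber stopper, 42 mm across, 28 mm tall, standing near the left end of the box; origin at the centre of its underside
- salve_jar: loose white jar with black lid, 60 mm across, 41 mm tall, behind the box; origin at the centre of its underside
- dome_bottle_a: loose white bottle with domed cap, 51 mm across, 98 mm tall, behind the box; origin at the centre of its underside
Things that resemble listed ones, but are neither listed nor needed, are in the scene too. Of the things shaped like the cover, the grey one is meant.

How it is judged (in metres and radians):
On the way, in this order (a step that is already met when the one before it is completed fails the run):
1. the cover is slid aside, clear of the disc handle, which is not yet shut ((y of cover in the frame of disc_valve above 0.085 m or y of cover in the frame of disc_valve below -0.085 m) and value of joint disc_handle below 1.2 rad), for 0.2 s.
2. the disc handle is pushed fully shut (value of joint disc_handle above 1.42 rad), for 0.2 s.
At the end, for the whole second after the job is handed in: Disc handle at 1.42 rad or more (stop 1.57); cover at rest, flat on its rails (within 3 mm, 0.05 rad), centre at least 85 mm along the box from that stopcock; plain handles under 0.4 rad; the four loose things within 30 mm of where they stood (value of joint disc_handle above 1.42 rad and (y of cover in the frame of disc_valve above 0.085 m or y of cover in the frame of disc_valve below -0.085 m) and z of cover in the frame of valve_box between 0.053 and 0.059 m and angle between cover's own z axis and vertical below 0.05 rad and linear speed of cover below 0.02 m/s and value of joint each of bar_handle_a, bar_handle_b below 0.4 rad and distance of each of blue_cap_0, stopper, salve_jar, dome_bottle_a from where it was at the start of the episode below 0.03 m); the robot touches nothing.
It fails at once if the cover is lifted off its rails or tipped (z of cover in the frame of valve_box above 0.064 m or angle between cover's own z axis and vertical above 0.15 rad).
It fails at once if a plain handle is turned towards shut (over 0.4 rad) (value of joint any of bar_handle_a, bar_handle_b above 0.4 rad).
It fails at once if a bystander is lifted, knocked over or shifted by more than 30 mm (distance of any of blue_cap_0, stopper, salve_jar, dome_bottle_a from where it was at the start of the episode above 0.03 m or angle between any of blue_cap_0, stopper, salve_jar, dome_bottle_a's own z axis and vertical above 0.5 rad).
It also fails if it takes over 51 s, if anything falls off the work surface, if the arm or the gripper's body presses on something with over 40 N, if the wrist force passes 120 N, or if a joint passes its speed limit or range.

### The arm

A 6-joint arm with a two-finger parallel gripper is mounted at the origin on a cart in front of the work surface, level with it; the furniture and walls round the work are solid. World frame = base frame: x ahead of the robot, y to its left, z up, the work surface at z = 0. Lengths are in m, angles in degrees, forces in N, time in s.
With the tool pointing down it reaches from about 0.325 to 0.9 m from the base axis. Payload 3.5 kg.
Tool frame: the origin (TCP) lies on the centre line of the jaws, within the pads' length; the fingertips stand 14 mm ahead of it and the grasp point (between the pads) lies 5 mm behind it; z points along the fingers, y is the direction in which the jaws open and shut (so a half turn about z gives the same grasp; the last joint's range is limited). The gripper opens to 85 mm and grips with 20 to 120 N. Pads are 22 mm wide; open, the fingers measure 114 mm over their backs; the gripper's body (76 mm by 85 mm) begins 54 mm behind the grasp point. The pads swing forward as they close: fully open they stand 13 mm farther back than shut.
Start: joints at [-71.815, 15.837, -1.513, 72.651, 0, 84.076], TCP at [0.255, -0.57, 0.245] pointing down, gripper open.
Joint ranges: [-178.77, 178.77], [-48.84, 107.48], [-61.69, 71.31], [-111.58, 123.2], [-90, 87.43], [-180, 180]. Speed limits (degrees/s): [147.25, 147.25, 180, 180, 180, 180].

### API

Orientations are given as [roll, pitch, yaw] about the fixed x, y, z axes, in that order (R = Rz(yaw) Ry(pitch) Rx(roll)).
In Python, from plant import ctrl gives the robot as it stands.
- The arm moves only by the tool apply_moves, never from a script. Its argument "deltas" is one flat list of numbers, 5 for each row, row after row: the shift along the tool's x, y, z in units of 30 mm (1.0 is 30 mm), then the turn about the tool's z in units of 5 degrees (1.0 is 5 degrees), then the opening, from -1 (shut) to 1 (fully open). In form: [tx, ty, tz, twist, grip, tx, ty, tz, twist, grip, ...]. A call has 1 to 8 rows; each row is the pose to reach, as a shift and turn from the pose measured when the call began, along the tool's axes at that moment; what a row does not reach only later rows make up. A row lasts 1/10 s, in which the tool goes at most 50 mm and 8.59 degrees, less where a joint would pass 70% of its speed; a pose out of reach is approached as far as the arm can. A call with a gripper value outside its range is refused whole. The fingers move at their own pace and stop on an object; "force" is the grip in N (left out, the last holds). Time passes only in rows, so rows that repeat a pose let the fingers close. It gives the time, the measured TCP pose, the force and the opening at its end, in the units of the state.
- ctrl.state(): the state, without advancing time (a new reading comes with each control period).
- ctrl.camera(name): name is "scene" or "top" or "wrist"; returns a dict with "color" (400x640x3 uint8, blue, green, red), "K" (3x3 intrinsics, pixels), "k1" (the pictures are not rectified: a ray, as slopes to the right and down, at radius r is drawn at 1 + k1 r^2 times it, then the intrinsics apply), "T" (4x4, takes a point from camera to world coordinates); the wrist camera has in their place "tool_from_camera" (4x4, takes a point from camera to tool coordinates, whose origin is the TCP and whose axes are the flange's). Camera axes: x right, y up, looking along -z (the intrinsics and any distortion apply to the point x, -y, -z); pixel columns grow to the right and rows downward; lengths in m; the calibration is good to about 2 mm. A picture is of the moment at which its call begins: read the wrist's pose just before it. There is no depth.
- ctrl.sign_off(): hands the job in, once; it reports no verdict.
Trained networks look in a picture, given as the dict that the camera call returned (one of the last four; its "shot" number tells which), for a name from the list of things; names that differ only in an ending like _2 or _b are one class to them, and where a whole thing is asked for, a point or a joint stands for the part that bears it (a point fixed in the world has none). Each returns a list of dicts, best first, with "score" (0 to 1); they miss things now and then, are a little off and sometimes report something else, mostly with a low value. They report only what shows in the picture. A call takes as long as a camera call. They do not tell look-alikes from the thing itself.
- ctrl.outline_of(name, picture): "region" (400x640 bool, what is visible of it) and "position" ([column, row] in pixels, amid what is visible of it).
The state is a dict: "t": time; "qpos": joint angles; "qvel": joint speeds; "joint_efforts": joint torques, N m; "position": TCP position; "eef_rot": TCP orientation; "wrist_force": force on the tool from outside, world axes, zero at the start; "torque": the same for the moment, N m; "grip_width": finger opening in m.
Only numpy, scipy, OpenCV 4.12 (cv2) and the standard library are available. Lean on these libraries where they do the work, as an engineer would, in place of code of your own. Each camera call takes 0.05 s, during which the arm holds its last target. There are 200 camera calls.

## Working session

There is one attempt and no reset: what is moved stays moved. The work goes in short steps, Python scripts to look and compute and a tool call to move; the robot and the scene stay as the last step left them, time stands still between calls to the robot, and variables do not carry over. Pictures are saved under pics/ and viewed, about 8 in all and at most 12, crops included, and the job is handed in when it is done.

Besides the shell and the picture viewer there is one more tool, called after "Request:" as a command line: name --argument value ..., lists and objects as JSON in quotes. apply_moves: Moves the arm, as the interface text tells. Its arguments: {"type":"object","properties":{"deltas":{"type":"array"},"force":{"type":"number"}},"required":["deltas"]}

```bash
mkdir -p pics; ls
cat > h.py <<'E'
import numpy as np, cv2
from plant import ctrl
def world(pic,px,z,T=None):
    T=pic["T"] if T is None else T
    k=cv2.undistortPoints(np.array([[px]],float),np.array(pic["K"]),np.array([pic["k1"],0,0,0],float))[0,0]
    d=np.array(T)[:3,:3]@np.array([k[0],-k[1],-1]);o=np.array(T)[:3,3]
    return o+d*(z-o[2])/d[2]
def pix(pic,p,T=None):
    T=np.array(pic["T"] if T is None else T)
    c=T[:3,:3].T@(np.array(p,float)-T[:3,3]);x,y=c[0]/-c[2],-c[1]/-c[2];f=1+pic["k1"]*(x*x+y*y)
    K=np.array(pic["K"]);return np.array([K[0,0]*x*f+K[0,2],K[1,1]*y*f+K[1,2]])
E
python3 - <<'E'
from h import *
for n in("scene","top"):
    p=ctrl.camera(n);cv2.imwrite(f"pics/{n}0.png",p["color"]);print(n,np.round(p["T"],3).tolist(),p["k1"],p["K"])
    for o in["valve_box","cover","disc_valve","disc_handle","bar_valve_a","bar_handle_a","blue_cap_0","stopper","salve_jar","dome_bottle_a"]:
        r=ctrl.outline_of(o,p)
        print(o,[(round(q["score"],2),np.round(q["position"]).tolist(),int(q["region"].sum()),np.round(world(p,q["position"],.05),3).tolist()) for q in r[:4]])
s=ctrl.state();print(s)
E
```

```text
pics
scene [[0.43, 0.619, -0.657, 0.017], [-0.903, 0.309, -0.299, -0.468], [0.018, 0.722, 0.692, 0.664], [0.0, 0.0, 0.0, 1.0]] -0.08148987560206125 [[372.08220149   0.         322.26139758]
 [  0.         372.08220149 195.53711782]
 [  0.           0.           1.        ]]
valve_box [(0.58, [340.0, 277.0], 10159, [0.408, -0.331, 0.05])]
cover [(0.83, [337.0, 251.0], 2687, [0.465, -0.301, 0.05]), (0.56, [204.0, 215.0], 1760, [0.424, 0.01, 0.05])]
disc_valve []
disc_handle []
bar_valve_a [(0.74, [290.0, 246.0], 185, [0.432, -0.206, 0.05]), (0.57, [387.0, 263.0], 224, [0.479, -0.404, 0.05])]
bar_handle_a [(0.53, [386.0, 262.0], 161, [0.482, -0.401, 0.05]), (0.44, [289.0, 244.0], 119, [0.435, -0.202, 0.05])]
blue_cap_0 [(0.62, [443.0, 273.0], 450, [0.507, -0.513, 0.05])]
stopper [(0.89, [233.0, 249.0], 282, [0.374, -0.105, 0.05])]
salve_jar [(0.7, [415.0, 215.0], 632, [0.636, -0.42, 0.05]), (0.23, [388.0, 261.0], 143, [0.487, -0.405, 0.05])]
dome_bottle_a [(0.93, [376.0, 198.0], 732, [0.652, -0.321, 0.05])]
top [[0.007, 0.996, -0.087, 0.462], [-1.0, 0.008, 0.005, -0.196], [0.006, 0.087,
[... 782 characters left out ...]
0, 157.0], 483, [0.658, -0.317, 0.05])]
{'t': 1.1, 'qpos': array([-7.18153348e+01,  1.58363042e+01, -1.51165156e+00,  7.26527964e+01,
       -1.02842950e-03,  8.40759920e+01]), 'qvel': array([ 0.05686753, -0.05417498, -0.06673418, -0.09778418,  0.03903855,
        0.07595574]), 'joint_efforts': array([-6.60870282e-04, -4.45502937e+01,  2.95571208e+01,  9.88888969e-04,
       -8.89939702e-05,  1.54253911e-05]), 'position': array([ 0.25528106, -0.57048132,  0.24532388]), 'eef_rot': array([-1.79999146e+02,  9.45314340e-04,  2.41086732e+01]), 'wrist_force': array([ 0.07672553, -0.35272331, -0.53712611]), 'torque': array([ 0.10532188, -0.01269788, -0.02039744]), 'grip_width': 0.08509726296358656}
```

```bash
python3 -c "
import cv2
a=cv2.imread('pics/top0.png')[120:320,180:480];cv2.imwrite('pics/t0c.png',cv2.resize(a,None,fx=2.6,fy=2.6,interpolation=2))
a=cv2.imread('pics/scene0.png')[160:360,180:480];cv2.imwrite('pics/s0c.png',cv2.resize(a,None,fx=2.6,fy=2.6,interpolation=2))"
```

```text
(no output)
```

View pics/t0c.png

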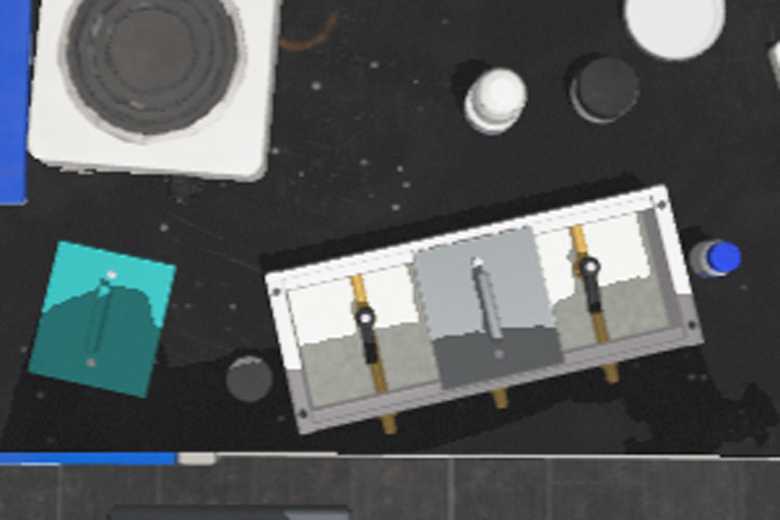

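View pics/s0c.png

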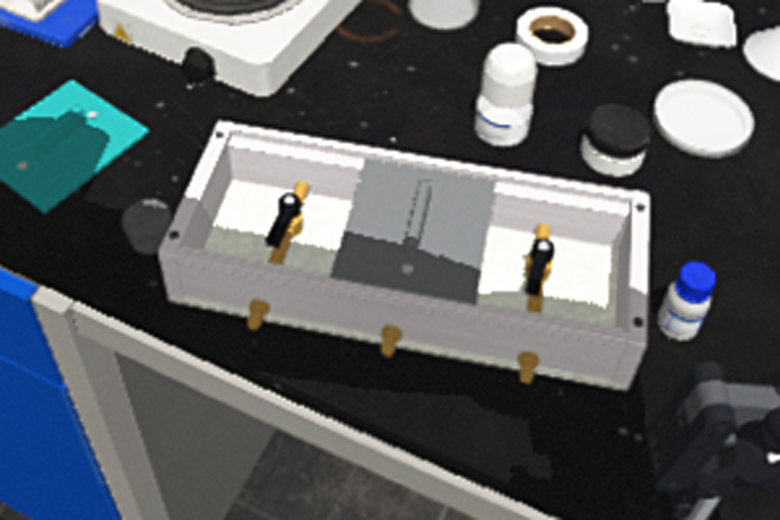

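The grey cover is at top px (367,236), between two plain bar levers at (320,242) and (407,224). The teal plate at (217,244) is a look-alike and sits off the box. So the disc valve is the middle one. The stopper is at (275,265) and the blue cap at (457,219). Next I fit the box from its rim corners.

```bash
cat >> h.py <<'E'
def fit(local,w):
    l,w=np.array(local,float),np.array(w)[:,:2]
    lc,wc=l-l.mean(0),w-w.mean(0)
    a=np.arctan2((lc[:,0]*wc[:,1]-lc[:,1]*wc[:,0]).sum(),(lc*wc).sum())
    R=np.array([[np.cos(a),-np.sin(a)],[np.sin(a),np.cos(a)]]);t=w.mean(0)-R@l.mean(0)
    return a,R,t,(l@R.T+t-w)
E
python3 - <<'E'
from h import *
L=[(.073,.184),(.073,-.184),(-.073,-.184),(-.073,.184)]
def off(p,s,o):return [np.array(q)/s+o-0.3 for q in p]
import pickle
for n,c,o in(("top",[(265,272),(667,186),(703,343),(302,432)],(180,120)),("scene",[(218,122),(650,192),(643,334),(162,255)],(180,160))):
    p=ctrl.camera(n);w=[world(p,q,.066) for q in off(c,2.6,o)]
    a,R,t,e=fit(L,w);print(n,np.degrees(a),t,"res mm",np.round(e*1000,1).tolist())
    if n=="top":
        for nm in("cover",):
            for r in ctrl.outline_of(nm,p):
                g=r["region"].astype(np.uint8);q=cv2.minAreaRect(np.argwhere(g)[:,::-1].astype(np.float32));
                w=world(p,q[0],.061)[:2];print(r["score"],q,w,"box frame",R.T@(w-t))
        print("rib ends box frame",[(R.T@(world(p,q,.083)[:2]-t)).round(4) for q in off([(482,262),(494,338)],2.6,o)])
E
```

```text
top 12.693069613952115 [ 0.46561904 -0.30287031] res mm [[0.5, -0.8], [1.5, 0.4], [-0.9, -1.5], [-1.1, 1.9]]
0.74 ((218.61767578125, 242.0294189453125), (45.354156494140625, 52.63022994995117), 14.03624439239502) [0.45392478 0.03933132] box frame [0.06378289 0.33640817]
0.68 ((366.7618103027344, 238.19956970214844), (54.662445068359375, 48.455013275146484), 76.60750579833984) [ 0.46521161 -0.30469787] box frame [-0.00079904 -0.00169338]
rib ends box frame [array([ 0.0399, -0.0048]), array([-0.0273, -0.0004])]
scene 14.24671967370854 [ 0.46870099 -0.30138932] res mm [[0.7, 1.1], [3.1, 2.1], [-3.1, -5.5], [-0.7, 2.3]]
```

```bash
cat >> h.py <<'E'
A=np.radians(12.7);BR=np.array([[np.cos(A),-np.sin(A)],[np.sin(A),np.cos(A)]]);BT=np.array([.466,-.303])
def row(bx,by,z,yaw=102.7,s=None):
    "units for tcp at box-frame (bx,by), world z"
    s=s or ctrl.state();y=np.radians(s["eef_rot"][2]);p=s["position"]
    d=np.r_[BR@[bx,by]+BT,z]-p
    tx=d[0]*np.cos(y)+d[1]*np.sin(y);ty=d[0]*np.sin(y)-d[1]*np.cos(y)
    tw=-((yaw-s["eef_rot"][2]+180)%360-180)/5
    return np.round([tx/.03,ty/.03,-d[2]/.03,tw],2).tolist()
def where():
    s=ctrl.state();p=s["position"];print("t",round(s["t"],2),"box",np.round(BR.T@(p[:2]-BT),4),"z",p[2].round(4),"rot",s["eef_rot"].round(1),"F",s["wrist_force"].round(1),"w",round(s["grip_width"],3))
E
python3 -c "
from h import *
where();print(row(0,.030,.16))"
```

```text
t 1.25 box [-0.2644 -0.2146] z 0.2453 rot [180.   -0.   24.1] F [-0.2 -0.2 -0.2] w 0.086
[10.25, -6.25, 2.84, -15.72]
```

Request:
apply_moves --deltas '[10.25,-6.25,2.84,-15.72,-1,10.25,-6.25,2.84,-15.72,-1,10.25,-6.25,2.84,-15.72,-1,10.25,-6.25,2.84,-15.72,-1,10.25,-6.25,2.84,-15.72,-1,10.25,-6.25,2.84,-15.72,-1,10.25,-6.25,2.84,-15.72,-1,10.25,-6.25,2.84,-15.72,-1]' --force 30

```text
t: 2.05
position: [0.4602, -0.2699, 0.159]
eef_rot: [-180.0, -0.1, 93.4]
wrist_force: [-0.5, -0.7, 0.2]
grip_width: -0.0001
```

```bash
python3 -c "
from h import *
where();print(row(0,.030,.16))"
```

```text
t 2.05 box [0.0016 0.0336] z 0.159 rot [-1.80e+02 -1.00e-01  9.34e+01] F [-0.5 -0.7  0.2] w -0.0
[-0.13, -0.03, -0.03, -1.85]
```

Request:
apply_moves --deltas '[-0.13,-0.03,0,-1.85,-1,-0.13,-0.03,0,-1.85,-1,-0.13,-0.03,0,-1.85,-1]'

```text
t: 2.35
position: [0.4597, -0.274, 0.1592]
eef_rot: [-180.0, -0.1, 102.5]
wrist_force: [0.1, 0.8, -0.5]
grip_width: -0.0002
```

Run:
```python
from h import *
from scipy.spatial.transform import Rotation as Ro
where();s=ctrl.state();p=ctrl.camera("wrist")
T=np.eye(4);T[:3,:3]=Ro.from_euler("xyz",s["eef_rot"],degrees=True).as_matrix();T[:3,3]=s["position"];T=T@np.array(p["tool_from_camera"])
im=p["color"].copy()
def d(x,y,z,c):
    q=pix(p,np.r_[BR@[x,y]+BT,z],T)
    cv2.circle(im,tuple(int(v) for v in np.clip(q,-2000,2000)),4,c,1)
for a in(-.063,.063):
    for b in(-.056,.056):d(a,-.002+b,.061,(0,0,255))
for a in(-.032,.032):
    for b in(-.005,.005):d(a,-.002+b,.083,(0,255,0))
for a in(-.055,.055):d(a,.17,.066,(255,0,255));d(a,-.17,.066,(255,0,255))
for y in(-.105,0,.105):d(.015,y,.045,(255,255,0))
cv2.imwrite("pics/w1.png",im)
print(row(0,.030,.082))
```

```text
t 2.35 box [0.0002 0.0297] z 0.1592 rot [-1.800e+02 -1.000e-01  1.025e+02] F [ 0.1  0.8 -0.5] w -0.0
[0.02, -0.0, 2.58, -0.04]
```

View pics/w1.png

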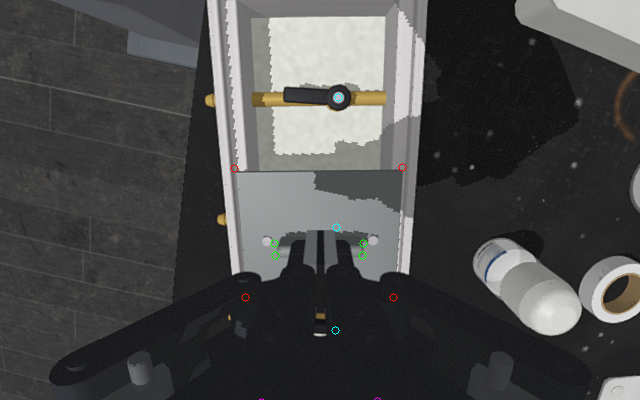

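The projected cover corners, bar-valve axis and rib match the picture, so the fingers are over the +y side of the rib. Descending.

Request:
apply_moves --deltas '[0,0,1.0,0,-1,0,0,2.0,0,-1,0,0,2.55,0,-1,0,0,2.55,0,-1]'

```text
t: 2.8
position: [0.4572, -0.2734, 0.0804]
eef_rot: [-179.8, -0.3, 102.3]
wrist_force: [-1.0, 0.3, -0.5]
grip_width: 0.0001
```

Request:
apply_moves --deltas '[-0.3,0,0,0,-1,-0.6,0,0,0,-1,-0.9,0,0,0,-1,-1.2,0,0,0,-1,-1.5,0,0,0,-1,-1.8,0,0,0,-1,-2.1,0,0,0,-1,-2.4,0,0,0,-1]'

```text
t: 3.6
position: [0.4727, -0.3443, 0.0799]
eef_rot: [-179.8, -0.4, 102.3]
wrist_force: [0.3, 1.5, 1.9]
grip_width: -0.0
```

Run:
```python
from h import *
where();print(row(0,-.095,.082))
p=ctrl.camera("top");cv2.imwrite("pics/t2.png",cv2.resize(p["color"][120:320,180:480],None,fx=2.6,fy=2.6))
```

```text
t 3.6 box [-0.0025 -0.0418] z 0.0799 rot [-179.8   -0.4  102.3] F [0.3 1.5 1.9] w -0.0
[-1.77, 0.1, -0.07, -0.07]
```

View pics/t2.png

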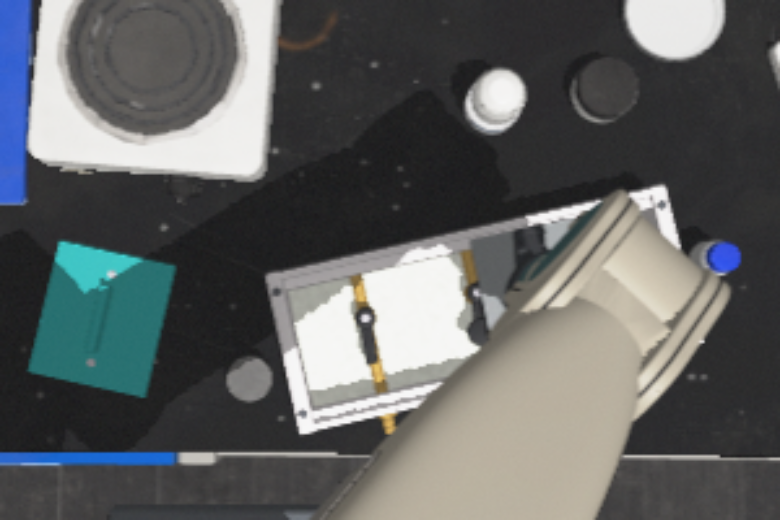

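The cover is sliding flat; its left edge is near crop px (475,290) and the disc handle's disc now shows at (478,330). Continuing the push.

Request:
apply_moves --deltas '[-0.3,0.05,-0.05,0,-1,-0.6,0.1,-0.05,0,-1,-0.9,0.1,-0.05,0,-1,-1.2,0.1,-0.05,0,-1,-1.4,0.1,-0.05,0,-1,-1.6,0.1,-0.05,0,-1,-1.75,0.1,-0.05,0,-1,-1.75,0.1,-0.05,0,-1]'

```text
t: 4.45
position: [0.4878, -0.3979, 0.0815]
eef_rot: [-179.8, -0.1, 102.3]
wrist_force: [-0.2, 0.1, -0.1]
grip_width: -0.0004
```

```bash
python3 -c "
from h import *
where();print(row(0,-.07,.17))"
```

```text
t 4.45 box [ 0.0004 -0.0973] z 0.0815 rot [-1.798e+02 -1.000e-01  1.023e+02] F [-0.2  0.1 -0.1] w -0.0
[0.91, -0.02, -2.95, -0.09]
```

Request:
apply_moves --deltas '[0.3,0,-0.3,0,-1,0.6,0,-1.5,0,-1,0.9,0,-2.9,0,-1,0.9,0,-2.9,0,-1,0.9,0,-2.9,0,-1]'

```text
t: 4.95
position: [0.4833, -0.372, 0.171]
eef_rot: [-180.0, 0.1, 102.3]
wrist_force: [-0.8, -0.5, 0.6]
grip_width: 0.0003
```

```bash
cat >> h.py <<'E'
from scipy.spatial.transform import Rotation as Ro
def wrist():
    s=ctrl.state();p=ctrl.camera("wrist")
    T=np.eye(4);T[:3,:3]=Ro.from_euler("xyz",s["eef_rot"],degrees=True).as_matrix();T[:3,3]=s["position"]
    return p,T@np.array(p["tool_from_camera"])
def box(w):return (BR.T@(np.array(w)[:2]-BT)).round(4)
E
python3 - <<'E'
from h import *
where();p,T=wrist();im=p["color"].copy()
for o in("disc_handle","disc_handle_tip","disc_valve","bar_handle_a","cover"):
    for r in ctrl.outline_of(o,p)[:2]:
        z=.061 if o=="cover" else .046
        print(o,round(r["score"],2),np.round(r["position"]),box(world(p,r["position"],z,T)))
for x,y,z in[(.015,0,.045),(.015,.105,.045),(-.021,0,.048),(-.063,-.055,.061),(.063,-.055,.061)]:
    q=pix(p,np.r_[BR@[x,y]+BT,z],T);cv2.circle(im,tuple(int(v) for v in q),4,(0,0,255),1)
cv2.imwrite("pics/w3.png",im)
print(row(-.021,-.033,.16))
E
```

```text
t 4.95 box [ 0.0017 -0.0711] z 0.171 rot [-1.800e+02  1.000e-01  1.023e+02] F [-0.8 -0.5  0.6] w 0.0
disc_handle 0.88 [302.  97.] [-0.0114  0.0046]
disc_handle_tip 0.74 [301.  97.] [-0.0119  0.0046]
bar_handle_a 0.65 [491. 267.] [ 0.161 -0.147]
cover 0.96 [322. 215.] [ 0.0037 -0.0888]
[1.22, -0.72, 0.24, -0.09]
```

View pics/w3.png

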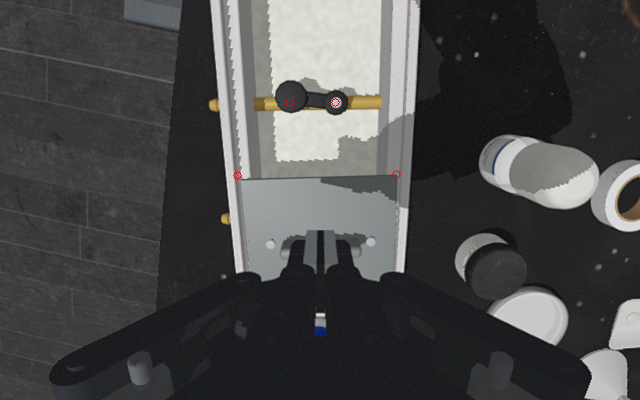

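The disc handle is fully uncovered: disc at px (291,97), box frame about (-0.021, 0.005), roughly 0.14 rad. The cover edge is near y -0.058. Next I lower the fingers into the gap on the right of the lever.

Request:
apply_moves --deltas '[1.25,-0.7,0.5,0,-1,1.25,-0.7,0.5,0,-1,1.25,-0.7,0.5,0,-1]'

```text
t: 5.55
position: [0.4505, -0.3364, 0.1497]
eef_rot: [-179.5, -0.5, 102.2]
wrist_force: [0.3, -1.3, 0.7]
grip_width: 0.0003
```

```bash
python3 -c "
from h import *
where();print(row(-.020,-.033,.051))"
```

```text
t 5.55 box [-0.0224 -0.0292] z 0.1497 rot [-179.5   -0.5  102.2] F [ 0.3 -1.3  0.7] w 0.0
[-0.13, 0.08, 3.29, -0.09]
```

Request:
apply_moves --deltas '[-0.13,0.08,0.7,0,-1,-0.13,0.08,1.4,0,-1,-0.13,0.08,2.0,0,-1,-0.13,0.08,2.6,0,-1,-0.13,0.08,2.9,0,-1,-0.13,0.08,3.2,0,-1,-0.13,0.08,3.3,0,-1]'

```text
t: 6.25
position: [0.453, -0.3393, 0.0502]
eef_rot: [-179.5, -0.5, 102.2]
wrist_force: [0.1, 0.6, -0.4]
grip_width: 0.0005
```

```bash
python3 -c "
from h import *
where();print(row(-.020,.005,.051),row(-.020,.028,.051))"
```

```text
t 6.25 box [-0.0207 -0.0326] z 0.0502 rot [-179.5   -0.5  102.2] F [ 0.1  0.6 -0.4] w 0.0
[1.25, 0.01, -0.03, -0.09] [2.02, 0.01, -0.03, -0.09]
```

No contact on the way down. Sweeping the handle to the left.

Request:
apply_moves --deltas '[0.25,0,0,0,-1,0.5,0,0,0,-1,0.75,0,0,0,-1,1.0,0,0,0,-1,1.25,0,0,0,-1,1.5,0,0,0,-1,1.75,0,0,0,-1,2.0,0,0,0,-1]'

```text
t: 7.05
position: [0.4394, -0.2793, 0.0507]
eef_rot: [-179.5, -0.6, 102.2]
wrist_force: [-0.6, -1.1, 0.9]
grip_width: 0.0001
```

```bash
python3 -c "
from h import *
where();print(row(-.0125,.030,.051),row(-.009,.030,.051))
p=ctrl.camera('top');cv2.imwrite('pics/t4.png',cv2.resize(p['color'][160:300,270:480],None,fx=3.5,fy=3.5))"
```

```text
t 7.05 box [-0.0207  0.0289] z 0.0507 rot [-179.5   -0.6  102.2] F [-0.6 -1.1  0.9] w 0.0
[0.04, 0.27, -0.01, -0.09] [0.04, 0.39, -0.01, -0.09]
```

View pics/t4.png

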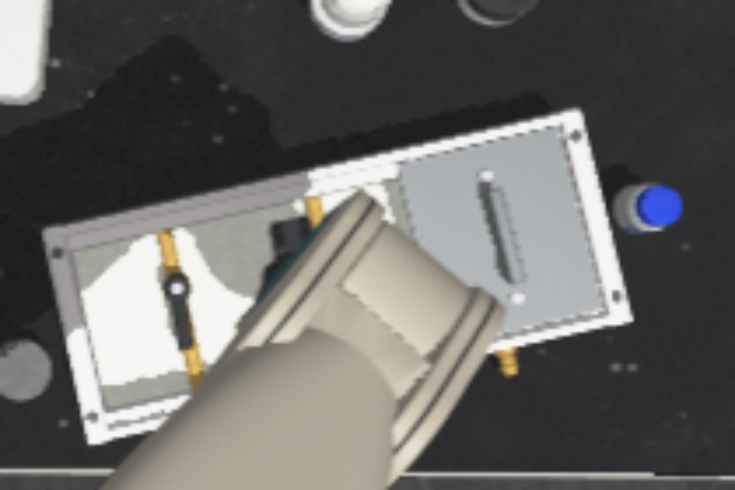

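The cover sits at the right end and the left bar handle (crop px 180,310) is still open. The arm hides the disc handle. Now the final push along the box's +x.

Request:
apply_moves --deltas '[0.04,0.1,0,0,-1,0.04,0.2,0,0,-1,0.04,0.3,0,0,-1,0.04,0.36,0,0,-1,0.04,0.36,0,0,-1]'

```text
t: 7.6
position: [0.4474, -0.2729, 0.0492]
eef_rot: [-179.3, -1.0, 102.3]
wrist_force: [-4.2, 1.3, -0.7]
grip_width: -0.0
```

```bash
python3 -c "
from h import *
where();print(row(-.009,.030,.051))"
```

```text
t 7.6 box [-0.0116  0.0335] z 0.0492 rot [-179.3   -1.   102.3] F [-4.2  1.3 -0.7] w -0.0
[-0.12, 0.09, -0.06, -0.08]
```

Request:
apply_moves --deltas '[0,0.1,0,0,-1,0,0.2,0,0,-1,0,0.25,0,0,-1]'

```text
t: 7.9
position: [0.4485, -0.2721, 0.0486]
eef_rot: [-178.4, -1.0, 102.2]
wrist_force: [-21.1, -4.3, 11.0]
grip_width: -0.0001
```

```bash
python3 -c "
from h import *
where()"
```

```text
t 7.9 box [-0.0103  0.034 ] z 0.0486 rot [-178.4   -1.   102.2] F [-21.1  -4.3  11. ] w -0.0
```

Against the stop: 21 N with no further travel. Backing off, lifting and looking.

Request:
apply_moves --deltas '[0,-0.3,0,0,-1,-0.1,-0.35,-0.2,0,-1,-0.1,-0.3,-1.5,0,-1,-0.1,-0.2,-3.0,0,-1,-0.1,-0.2,-4.0,0,-1,-1.5,0.3,-4.0,0,-1,-3.0,0.3,-4.0,0,-1,-3.0,0.3,-4.0,0,-1]'

```text
t: 8.7
position: [0.4841, -0.3658, 0.1688]
eef_rot: [-178.7, -0.5, 102.0]
wrist_force: [-0.5, 0.0, 0.2]
grip_width: -0.0001
```

Run:
```python
from h import *
where();p,T=wrist();im=p["color"].copy()
for o in("disc_handle","disc_handle_tip","cover"):
    for r in ctrl.outline_of(o,p)[:2]:
        print(o,round(r["score"],2),np.round(r["position"]),box(world(p,r["position"],.061 if o=="cover" else .048,T)))
for x,y,z in[(.015,0,.045),(.015,.036,.048),(-.063,-.057,.061),(.063,-.057,.061)]:
    q=pix(p,np.r_[BR@[x,y]+BT,z],T);cv2.circle(im,tuple(int(v) for v in q),4,(0,0,255),1)
cv2.imwrite("pics/w5.png",im)
```

```text
t 8.7 box [ 0.0038 -0.0653] z 0.1688 rot [-178.7   -0.5  102. ] F [-0.5  0.   0.2] w -0.0
disc_handle 0.92 [338.  75.] [0.0167 0.0273]
disc_handle 0.58 [495. 273.] [ 0.1602 -0.1426]
disc_handle_tip 0.72 [334.  76.] [0.0133 0.0269]
cover 0.88 [327. 224.] [ 0.0075 -0.0888]
```

View pics/w5.png

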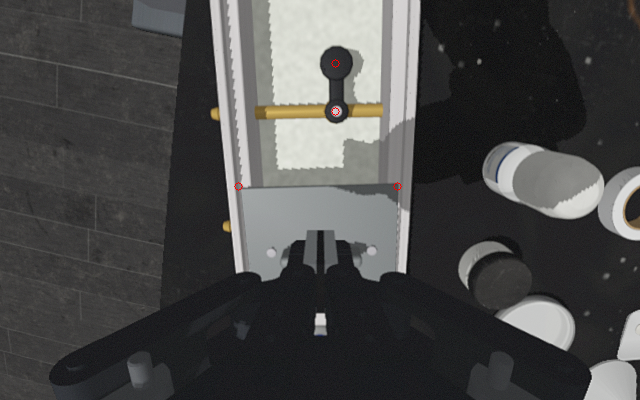

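The handle points straight along the box's +y: disc at px (336,63), right on the predicted shut position. The cover edge is at y -0.057, so its centre is about -0.113. The arm is clear, so I hand in.

```bash
python3 -c "
from h import *
p=ctrl.camera('top')
for o in('blue_cap_0','stopper','salve_jar','dome_bottle_a'):print(o,[(round(r['score'],2),np.round(r['position'])) for r in ctrl.outline_of(o,p)[:1]])
where();print(ctrl.sign_off())"
```

```text
blue_cap_0 []
stopper [(0.57, array([275., 264.]))]
salve_jar [(0.68, array([414., 155.]))]
dome_bottle_a [(0.9, array([370., 158.]))]
t 9.15 box [ 0.0014 -0.0572] z 0.1668 rot [-178.4   -1.   102.2] F [-0.9  0.2  1. ] w -0.0
the job is handed in; nothing more can be done
None
```

I shut the disc stopcock and handed the job in at about 9 s of the 51 s allowed; `sign_off` gives no verdict.

**Cover:** I pushed the grey cover by its rib to the box's right end. Its centre is about 113 mm from the middle (disc) stopcock, and it slid flat with at most about 2 N on the wrist.

**Disc handle:** I swept it clockwise with the closed fingers until it stopped moving at about 21 N. The last wrist picture shows the disc on the projected shut position, about 1.57 rad.

**Other things:**
- **Bystanders:** The stopper, jar and domed bottle were found again within about 2 px of where they started. The network missed the blue-capped bottle in the last picture. It stood in its place in the view before the final push, and nothing went near it after that.
- **Plain handles:** The left one was still open in that same view. The right one is hidden under the cover, so I could not check it directly, but the fingers never went near it.

The scene-camera fit of the box was poorer than the top-camera one (about 1.5° and 3 mm apart). I used the top-camera fit, and the wrist pictures agreed with it.

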